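Start the bobbin winder

ROBOT

A 7-joint arm with a two-finger parallel gripper is mounted at the origin on the work surface. World frame = base frame: x ahead of the robot, y to its left, z up, the work surface at z = 0. Lengths are in m, angles in rad, forces in N, time in s.
With the tool pointing down it reaches from about 0.425 to 0.875 m from the base axis. Payload 4.7 kg.
Tool frame: the origin (TCP) lies on the centre line of the jaws, within the pads' length; the fingertips stand 14 mm ahead of it and the grasp point (between the pads) lies 5 mm behind it; z points along the fingers, y is the line along which they close (so a half turn about z gives the same grasp; the last joint's range is limited). The gripper opens to 87 mm and grips with 3 to 60 N. Pads are 19 mm wide; open, the fingers measure 117 mm over their backs; the gripper's body (75 mm by 190 mm) begins 51 mm behind the grasp point.
Start: joints at [-1.189, 0.321, -0.07, 1.45, 0.023, 1.371, -0.057], TCP at [0.234, 0.607, 0.215] pointing down, gripper open.
Joint ranges: [-2.86, 2.86], [-0.3, 2.09], [-1.38, 1.24], [0.06, 2.45], [-1.56, 4.7], [0.09, 2.05], [-2.69, 2.69]. Speed limits (rad/s): [2.57, 2.57, 3.14, 3.14, 3.14, 3.14, 3.14].

INTERFACE

Orientations are given as a rotation vector (axis times angle).
In Python, from bench import ctrl gives the robot as it stands.
- The arm moves only by the tool send_rows, never from a script. Its argument "steps" is a list of rows, each an object of numbers: "tx", "ty", "tz": the shift along the tool's x, y, z in units of 60 mm (1.0 is 60 mm); "turn": the turn about the tool's z in units of 8 degrees (1.0 is 8 degrees); "grip": the opening, from 0 (shut) to 1 (fully open). A call has 1 to 12 rows; each row shifts and turns the commanded pose from where the row before left it, along the tool's axes as they then stand; what a row does not reach is not made up. A row lasts 1/8 s, in which the tool goes at most 62.5 mm and 10.7 degrees, less where a joint would pass 70% of its speed; a pose out of reach is approached as far as the arm can. A call is refused whole if a number of a shift passes 1 or a number of a turn 1, either way. A call with a gripper value outside its range is refused whole. The fingers move at their own pace and stop on an object; "newtons" is the grip in N (left out, the last holds). Time passes only in rows, so rows that do not move let the fingers close. It gives the time, the measured TCP pose, the force, the opening and the grip force at its end, in the units of the state.
- ctrl.get_state(): the state, without advancing time (a new reading comes with each control period).
- ctrl.get_image(name): name is "scene" or "side" or "wrist"; returns a dict with "pixels" (420x560x3 uint8, red, green, blue), "K" (3x3 intrinsics, pixels), "cam_to_world" (4x4, takes a point from camera to world coordinates); the wrist camera has in their place "T_tool_cam" (4x4, takes a point from camera to tool coordinates, whose origin is the TCP and whose axes are the flange's). Camera axes: x right, y down, z forward; pixel columns grow to the right and rows downward; lengths in m; the calibration is good to about 2 mm. The wrist camera is an equidistant fisheye: a pixel r from the principal point sees the ray r / f radians off the axis. A picture is of the moment at which its call begins: read the wrist's pose just before it. There is no depth.
- ctrl.close_job(): hands the job in; it is judged then, once.
The state is a dict: "time": time; "joint_positions": joint angles; "qd": joint speeds; "joint_torque": joint torques, N m; "position": TCP position; "tool_rot": TCP orientation; "ft_force": force on the tool from outside, world axes, zero at the start; "torque": the same for the moment, N m; "grip_width": opening from 0.0 (shut) to 1.0 (fully open); "grip_force": force on a finger pad.
Only numpy, scipy, OpenCV 4.12 (cv2) and the standard library are available. Lean on these libraries where they do the work, as an engineer would, in place of code of your own. Each camera call takes 0.05 s, during which the arm holds its last target. There are 200 camera calls.

TASK

Start the bobbin winder: with the fingertips, first push the upright tab of its stop lever fully home against the bobbin, then lightly press the round key on its switch box down and let it come back up, and withdraw. Do not press the square or the bar-shaped key, do not lift or shift the switch boxes, and leave everything else on the table where it is. Nothing needs to be grasped.

Things in the scene. Friction and masses are not known exactly. Their poses are not given: they have to be found in the camera images.
- winder: bobbin winder screwed to the table: grey plate 130 (x) x 100 (y) x 14 mm. Origin: centre of its underside, z up, yaw within 0.7 rad of 0. In its frame (mm): spindle with a 23 mm wide bobbin at x 35, y 17.5, top at z 50; beige 34 mm square motor block at x -30, y 28, top at z 44; stop lever's pivot at x -45, y 0. The -y half holds only the lever
- stop_lever (a joint): angle of the winder's stop lever about its upright pivot, rad: 0 swung out, away from the bobbin; 0.45 home at its stop, the tab beside the bobbin. Starts at 0 to 0.12. It grows as the tab is pushed towards the winder's +y. The tab moves at about 1 N and stays where it is left
- tab_top (a point): centre of the top of the lever's upright steel tab, 76 mm above the table, 80 mm from the pivot. The tab is 22 mm along the arm, 8 mm thick across it, and stands from z 20 to 76 mm; the arm under it is 10 mm wide, z 20 to 28. In the winder's frame this point is at x 35, y 0 mm when home, and x 27, y -35 when swung out (0 rad)
- box_round: loose beige switch box, 64 x 64 mm, 36 mm tall, 0.5 kg, on rubber feet, with a round black key 40 mm in diameter in the middle of its top. Origin: centre of its underside, z up
- round_top (a point): centre of the top face of the round key, 50 mm above the table when up; it moves down with the key
- key_round (a joint): travel of the round key, m: 0 up, 0.007 fully down. It has a spring: about 1 N starts it, 5 N takes it fully down, and it comes back up when let go; 0.004 and more counts as pressed
- box_square: loose beige switch box, 64 x 64 mm, 36 mm tall, 0.5 kg, on rubber feet, with a square black key 35 x 35 mm in the middle of its top. Origin: centre of its underside, z up
- square_top (a point): centre of the top face of the square key, 50 mm above the table when up; it moves down with the key
- key_square (a joint): travel of the square key, m: 0 up, 0.007 fully down. It has a spring: about 1 N starts it, 5 N takes it fully down, and it comes back up when let go; 0.002 already counts as pressed
- box_bar: loose beige switch box, 64 x 64 mm, 36 mm tall, 0.5 kg, on rubber feet, with a narrow bar-shaped black key 50 mm (box x) by 13 mm (box y) in the middle of its top. Origin: centre of its underside, z up
- bar_top (a point): centre of the top face of the bar key, 50 mm above the table when up; it moves down with the key
- key_bar (a joint): travel of the bar key, m: 0 up, 0.007 fully down. It has a spring: about 1 N starts it, 5 N takes it fully down, and it comes back up when let go; 0.002 already counts as pressed
- spool_small: small thread spool standing upright, 38 mm diameter, 50 mm tall. A loose bystander; origin at the centre of its underside
- spool_large: larger thread spool standing upright, 40 mm diameter, 65 mm tall. A loose bystander; origin at the centre of its underside
- bobbin: loose spare steel bobbin lying flat, 21 mm diameter, 10 mm tall. A loose bystander; origin at the centre of its underside
- jar: clear jar with a metal cap, 50 mm diameter, 60 mm tall. A loose bystander; origin at the centre of its underside
- oil_bottle: white oil bottle, 48 mm diameter, 110 mm tall. A loose bystander; origin at the centre of its underside
- cone: black thread cone, 60 mm wide at its foot, 115 mm tall. A loose bystander; origin at the centre of its underside
- screwdriver: screwdriver lying on the table, 180 mm long. A loose bystander; origin near its middle, on its underside
- heel: brown rubber shoe heel lying flat, rounded at one end, about 70 x 60 x 24 mm. A loose bystander; origin at the centre of its underside

How it is judged:
By the outcome, as a careful person would: the job done as asked, in the order asked, and still so for the second after the job is handed in, with the robot touching nothing.
It also fails if it takes over 40 s, if anything falls off the work surface, if the arm or the gripper's body presses on something with over 40 N, if the wrist force passes 120 N, or if a joint passes its speed limit or range.

## Working session

There is one attempt and no reset: what is moved stays moved. The work goes in short steps, Python scripts to look and compute and a tool call to move; the robot and the scene stay as the last step left them, time stands still between calls to the robot, and variables do not carry over. Pictures are saved under pics/ and viewed, at most 10 in all, crops included, and the job is handed in when it is done.

Besides the shell and the picture viewer there is one more tool, called after "Request:" as name(argument=value, ...), one argument or row to a line, values as JSON. send_rows: Moves the arm, as the interface text tells. Its arguments: {"type":"object","properties":{"steps":{"type":"array"},"newtons":{"type":"number"}},"required":["steps"]}

```bash
mkdir -p pics
cat > h.py <<'E'
from bench import ctrl
import numpy as np, cv2
def snap(n,f):
    s=ctrl.get_state(); im=ctrl.get_image(n); cv2.imwrite('pics/'+f,cv2.cvtColor(im['pixels'],cv2.COLOR_RGB2BGR))
    d={k:np.array(v) for k,v in im.items() if k!='pixels'}; np.savez('pics/'+f[:-4]+'.npz',pos=s['position'],rot=s['tool_rot'],px=im['pixels'],**d)
    return s
def ray(f,uv):
    d=np.load('pics/'+f+'.npz'); K=d['K']; u,v=uv
    if 'cam_to_world' in d: 
        T=d['cam_to_world']; r=np.array([(u-K[0,2])/K[0,0],(v-K[1,2])/K[1,1],1])
    else:
        T=np.eye(4);T[:3,:3]=cv2.Rodrigues(d['rot'])[0];T[:3,3]=d['pos'];T=T@d['T_tool_cam']
        a=np.array([(u-K[0,2])/K[0,0],(v-K[1,2])/K[1,1]]); t=np.linalg.norm(a)
        r=np.r_[a/max(t,1e-9)*np.sin(t),np.cos(t)]
    return T[:3,3],T[:3,:3]@r
def onz(f,uv,z):
    o,r=ray(f,uv); return o+r*(z-o[2])/r[2]
E
python3 - <<'E'
from h import *
for n in('scene','side','wrist'): s=snap(n,n+'1.png')
print(s)
a=[cv2.imread(f'pics/{n}1.png') for n in('scene','side','wrist')]
for n in('scene','side'): print(np.load(f'pics/{n}1.npz')['cam_to_world'].round(2))
E
```

```text
{'time': 0.1, 'joint_positions': array([-1.18889043,  0.32173794, -0.0700739 ,  1.45154679,  0.02261611,
        1.37079026, -0.05689966]), 'qd': array([-0.00097983, -0.00248217, -0.00061151, -0.00399774,  0.00129801,
       -0.00011697,  0.00081535]), 'joint_torque': array([-1.02476392e-04, -4.92569768e+01, -4.05622758e-01, -3.13399851e+01,
       -6.40776032e-02,  3.94722121e-02,  7.98409428e-05]), 'position': array([0.23359694, 0.60603648, 0.21398103]), 'tool_rot': array([-5.74427930e-01, -3.08842621e+00,  2.64517893e-03]), 'ft_force': array([-0.01309549,  0.36330729, -0.17015982]), 'torque': array([0.03373065, 0.00703933, 0.01300591]), 'grip_force': 0.0, 'grip_width': 0.9989951067463645}
[[-0.03  0.61 -0.79  1.53]
 [ 1.    0.   -0.03 -0.01]
 [-0.02 -0.79 -0.61  0.8 ]
 [ 0.    0.    0.    1.  ]]
[[ 0.73 -0.4   0.55  0.13]
 [-0.68 -0.44  0.59 -0.53]
 [ 0.01 -0.8  -0.59  0.59]
 [ 0.    0.    0.    1.  ]]
```

View pics/scene1.png

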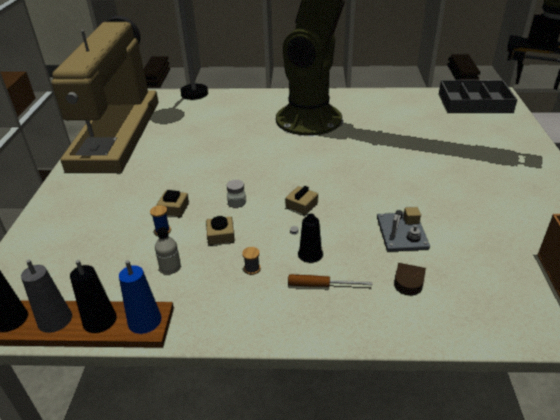

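View pics/side1.png

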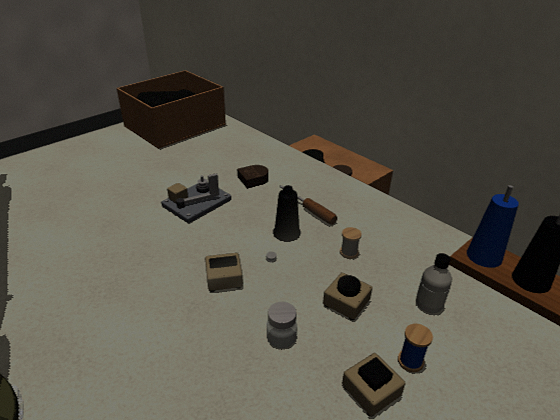

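The scene view shows the winder at about (403,230), the round-key box at (220,230), the square at (173,202) and the bar at (302,198). In the side view the round key is near (348,287) and the winder near (197,197). Next I enlarge these areas to measure them.

Run:
```python
from h import *
a=cv2.imread('pics/scene1.png');b=cv2.imread('pics/side1.png')
c=lambda i,x,y,w,h:cv2.convertScaleAbs(cv2.resize(i[y:y+h,x:x+w],(400,300),interpolation=cv2.INTER_CUBIC),alpha=1.5)
cv2.imwrite('pics/crop1.png',np.vstack([np.hstack([c(a,363,195,80,60),c(a,180,200,80,60)]),np.hstack([c(b,157,165,80,60),c(b,308,260,80,60)])]))
for n,p,q,z in(('round',(220,222),(349,286),.05),('plate',(403,233),(197,202),.014),('square',(173,195),(374,373),.05),('bar',(302,192),(224,260),.05)):
  print(n,onz('scene1',p,z).round(3),onz('side1',q,z).round(3))
for n,p in(('jar',(236,200)),('oil',(168,268)),('cone',(311,255)),('smallspool',(251,268)),('large',(161,232)),('bobbin',(294,231)),('heel',(409,285))): print(n,onz('scene1',p,0).round(3))
```

```text
round [ 0.608 -0.208  0.05 ] [ 0.595 -0.219  0.05 ]
plate [0.602 0.225 0.014] [0.578 0.208 0.014]
square [ 0.501 -0.342  0.05 ] [ 0.489 -0.352  0.05 ]
bar [ 0.487 -0.016  0.05 ] [ 0.479 -0.024  0.05 ]
jar [ 0.454 -0.192  0.   ]
oil [ 0.712 -0.317  0.   ]
cone [0.666 0.006 0.   ]
smallspool [ 0.71  -0.129  0.   ]
large [ 0.587 -0.362  0.   ]
bobbin [ 0.581 -0.035  0.   ]
heel [0.758 0.216 0.   ]
```

View pics/crop1.png

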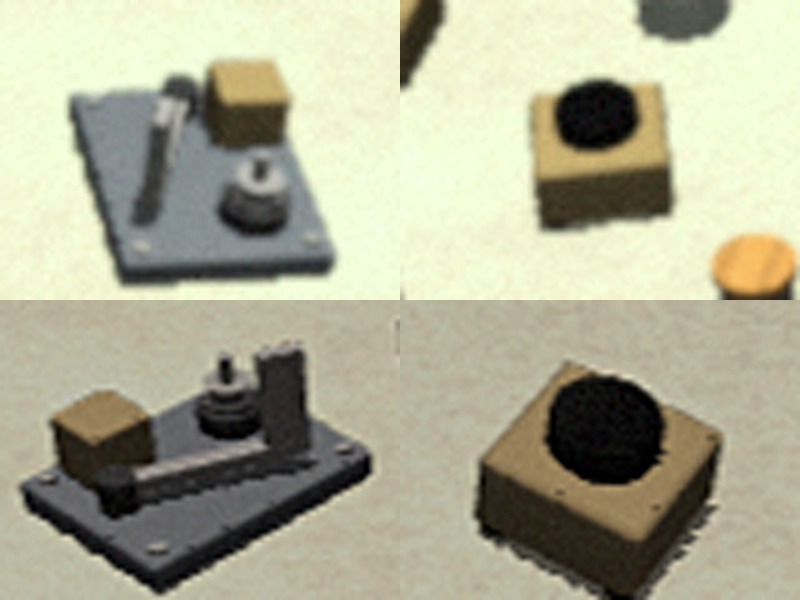

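The crops show the lever swung out. The tab top is at scene px (396,216) and side px (213,175); the plate corners and the round key are clear.

```bash
cat >> h.py <<'E'
def tri(f,p,g,q):
    A=[];b=[]
    for F,P in((f,p),(g,q)):
        o,r=ray(F,P); r=r/np.linalg.norm(r); M=np.eye(3)-np.outer(r,r); A.append(M); b.append(M@o)
    A=np.vstack(A); x,res,_,_=np.linalg.lstsq(A,np.hstack(b),rcond=None); return x,res**.5
E
python3 - <<'E'
from h import *
S=lambda x,y:(363+x/5,195+y/5)
D=lambda x,y:(157+x/5,165+(y-300)/5)
for p in((70,97),(122,265),(333,258)): print('plate S',onz('scene1',S(*p),.014).round(3))
for p in((22,485),(158,585),(372,455)): print('plate D',onz('side1',D(*p),.014).round(3))
print('tab',tri('scene1',S(168,103),'side1',D(280,352)))
print('bob',tri('scene1',S(262,160),'side1',D(225,358)))
print('pivot',tri('scene1',S(181,88),'side1',D(117,475)))
print('round',tri('scene1',(219.2,222),'side1',(349,285)))
print(np.load('pics/wrist1.npz')['T_tool_cam'].round(3),np.load('pics/wrist1.npz')['K'])
print(cv2.Rodrigues(ctrl.get_state()['tool_rot'])[0].round(3))
E
```

```text
plate S [0.531 0.171 0.014]
plate S [0.656 0.181 0.014]
plate S [0.65  0.278 0.014]
plate D [0.518 0.262 0.014]
plate D [0.521 0.157 0.014]
plate D [0.651 0.175 0.014]
tab (array([0.61775694, 0.19798597, 0.07550534]), array([0.00524946]))
bob (array([0.62119497, 0.24565003, 0.04742196]), array([0.00139667]))
pivot (array([0.54354523, 0.22167423, 0.02868339]), array([0.00133083]))
round (array([ 0.60197026, -0.21269136,  0.04399569]), array([0.00189808]))
[[-0.    -0.963 -0.271  0.075]
 [ 1.    -0.    -0.     0.   ]
 [-0.    -0.271  0.963 -0.17 ]
 [ 0.     0.     0.     1.   ]] [[325.1922621    0.         281.07371671]
 [  0.         325.1922621  209.45415637]
 [  0.           0.           1.        ]]
[[-0.933  0.36  -0.   ]
 [ 0.36   0.933 -0.001]
 [-0.    -0.002 -1.   ]]
```

Request:
send_rows(
  steps=[
    {"turn": 1, "grip": 0},
    {"turn": 1, "grip": 0},
    {"turn": 1, "grip": 0},
    {"turn": 1, "grip": 0},
    {"turn": 1, "grip": 0},
    {"turn": 1, "grip": 0},
    {"turn": 1, "grip": 0},
    {"turn": 0.9, "grip": 0},
  ],
  newtons=10,
)

```text
validation failed for argument at $.st...
```

Request:
send_rows(
  steps=[
    {"tx": -0.76, "ty": 0.51},
    {"tx": -0.76, "ty": 0.51},
    {"tx": -0.76, "ty": 0.51},
    {"tx": -0.76, "ty": 0.51},
    {"tx": -0.76, "ty": 0.51},
    {"tx": -0.76, "ty": 0.51},
    {"tx": -0.76, "ty": 0.51},
    {"tx": -0.76, "ty": 0.51},
    {"tx": -0.76, "ty": 0.51},
    {"tx": -0.76, "ty": 0.51},
    {"tx": -0.76, "ty": 0.51},
    {},
  ],
)

```text
validation failed for argument at $.st...
```

Run:
```python
from h import *
s=snap('wrist','w2.png'); print(s['time'],s['position'],s['tool_rot'],s['grip_width'],s['ft_force'],s['joint_positions'])
print(cv2.Rodrigues(s['tool_rot'])[0].round(3))
```

```text
0.15 [0.2336066  0.60610549 0.21409302] [-5.74447248e-01 -3.08845301e+00  2.36390150e-03] 1.0004898116005836 [ 0.11998623 -0.59944131 -0.23921053] [-1.1889087   0.32168876 -0.07008028  1.45138746  0.02262071  1.37081734
 -0.05693033]
[[-0.933  0.36  -0.   ]
 [ 0.36   0.933 -0.001]
 [-0.    -0.002 -1.   ]]
```

View pics/w2.png

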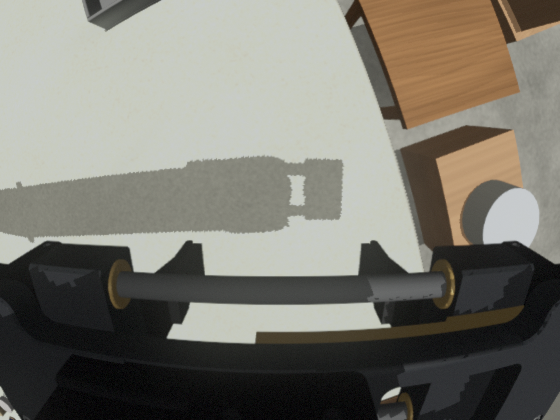

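The arm didn't move: both calls were refused. The wrist picture only shows the open gripper at its start pose, with its shadow at about (200,195). The rows probably need all five fields, so I'll send them in full.

Request:
send_rows(
  steps=[
    {"tx": 0, "ty": 0, "tz": 0, "turn": 1, "grip": 0},
    {"tx": 0, "ty": 0, "tz": 0, "turn": 1, "grip": 0},
    {"tx": 0, "ty": 0, "tz": 0, "turn": 1, "grip": 0},
    {"tx": 0, "ty": 0, "tz": 0, "turn": 1, "grip": 0},
    {"tx": 0, "ty": 0, "tz": 0, "turn": 1, "grip": 0},
    {"tx": 0, "ty": 0, "tz": 0, "turn": 1, "grip": 0},
    {"tx": 0, "ty": 0, "tz": 0, "turn": 1, "grip": 0},
    {"tx": 0, "ty": 0, "tz": 0, "turn": 0.9, "grip": 0},
  ],
  newtons=10,
)

```text
time: 1.2
position: [0.2337, 0.6064, 0.2147]
tool_rot: [2.112, 2.325, -0.001]
ft_force: [-0.3, 0.1, 0.5]
grip_width: 0.173
grip_force: 0.0
```

Request:
send_rows(
  steps=[
    {"tx": -0.76, "ty": 0.51, "tz": 0, "turn": 0, "grip": 0},
    {"tx": -0.76, "ty": 0.51, "tz": 0, "turn": 0, "grip": 0},
    {"tx": -0.76, "ty": 0.51, "tz": 0, "turn": 0, "grip": 0},
    {"tx": -0.76, "ty": 0.51, "tz": 0, "turn": 0, "grip": 0},
    {"tx": -0.76, "ty": 0.51, "tz": 0, "turn": 0, "grip": 0},
    {"tx": -0.76, "ty": 0.51, "tz": 0, "turn": 0, "grip": 0},
    {"tx": -0.76, "ty": 0.51, "tz": 0, "turn": 0, "grip": 0},
    {"tx": -0.76, "ty": 0.51, "tz": 0, "turn": 0, "grip": 0},
    {"tx": -0.76, "ty": 0.51, "tz": 0, "turn": 0, "grip": 0},
    {"tx": -0.76, "ty": 0.51, "tz": 0, "turn": 0, "grip": 0},
    {"tx": -0.76, "ty": 0.51, "tz": 0, "turn": 0, "grip": 0},
    {"tx": 0, "ty": 0, "tz": 0, "turn": 0, "grip": 0},
  ],
)

```text
time: 2.7
position: [0.621, 0.1344, 0.2147]
tool_rot: [2.116, 2.317, -0.003]
ft_force: [-0.0, -1.2, -0.5]
grip_width: 0.008
grip_force: 0.0
```

Run:
```python
from h import *
s=snap('wrist','w3.png'); print(s['time'],s['position'],s['grip_width'],s['ft_force'],s['joint_positions'])
print(cv2.Rodrigues(s['tool_rot'])[0].round(3))
```

```text
2.7 [0.62097791 0.13436399 0.21469504] 0.007586799756882718 [-0.01620273 -1.19266509 -0.53105068] [-0.61992167  0.30322864  0.45400113  1.50734945 -0.13026565  1.36151697
 -0.06613865]
[[-0.091  0.996  0.001]
 [ 0.996  0.091 -0.004]
 [-0.004  0.001 -1.   ]]
```

View pics/w3.png

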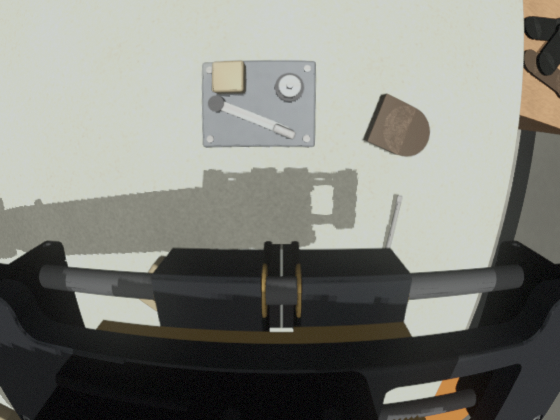

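The wrist view shows the plate corners at (203,62), (316,61), (316,147) and (203,147), the tab top at about (284,131), the bobbin at (290,87) and the pivot at (216,104). The closed fingers are near (282,250).

Run:
```python
from h import *
C=[onz('w3',p,.014) for p in((203,62),(316,61),(316,147),(203,147))]; c=np.mean(C,0)
print(np.round(C,4),c)
ex=(C[1]-C[0]+C[2]-C[3]); yaw=np.arctan2(ex[1],ex[0]); print('size',np.linalg.norm(ex)/2,'yaw',yaw)
R=np.array([[np.cos(yaw),-np.sin(yaw)],[np.sin(yaw),np.cos(yaw)]])
for n,p,z in(('bob',(289.5,87),.05),('piv',(216,104),.030),('tab',(284,131),.076)):
  w=onz('w3',p,z); print(n,w.round(4),'winder',(R.T@(w-c)[:2]).round(4))
for n,l in(('home',(35,0)),('out',(27,-35)),('bob',(35,17.5))): print(n,(c[:2]+R@np.array(l)/1e3).round(4))
```

```text
[[0.5192 0.2698 0.014 ]
 [0.6469 0.28   0.014 ]
 [0.6565 0.1814 0.014 ]
 [0.5268 0.1707 0.014 ]] [0.58733191 0.22545467 0.014     ]
size 0.12910492846535024 yaw 0.08074348481734055
bob [0.6194 0.243  0.05  ] winder [0.0334 0.0149]
piv [0.542  0.2207 0.03  ] winder [-0.0456 -0.0011]
tab [0.6177 0.1982 0.076 ] winder [ 0.0281 -0.0296]
home [0.6222 0.2283]
out [0.6171 0.1927]
bob [0.6208 0.2457]
```

Request:
send_rows(
  steps=[
    {"tx": 0, "ty": 0, "tz": 0.9, "turn": 0, "grip": 0},
    {"tx": 0, "ty": 0, "tz": 0.9, "turn": 0, "grip": 0},
    {"tx": 0, "ty": 0, "tz": 0.9, "turn": 0, "grip": 0},
    {"tx": 0, "ty": 0, "tz": 0, "turn": 0, "grip": 0},
    {"tx": 0.25, "ty": 0.03, "tz": 0, "turn": 0, "grip": 0},
    {"tx": 0.25, "ty": 0.03, "tz": 0, "turn": 0, "grip": 0},
    {"tx": 0.2, "ty": 0.03, "tz": 0, "turn": 0, "grip": 0},
    {"tx": 0.15, "ty": 0.03, "tz": 0, "turn": 0, "grip": 0},
    {"tx": 0.15, "ty": 0.03, "tz": 0, "turn": 0, "grip": 0},
    {"tx": 0.1, "ty": 0, "tz": 0, "turn": 0, "grip": 0},
    {"tx": 0.1, "ty": 0, "tz": 0, "turn": 0, "grip": 0},
    {"tx": 0, "ty": 0, "tz": 0, "turn": 0, "grip": 0},
  ],
)

```text
time: 4.25
position: [0.6207, 0.2126, 0.0529]
tool_rot: [2.108, 2.328, -0.002]
ft_force: [1.2, -2.0, 0.1]
grip_width: 0.005
grip_force: 1.2
```

Request:
send_rows(
  steps=[
    {"tx": 0.03, "ty": 0, "tz": 0, "turn": 0, "grip": 0},
    {"tx": 0, "ty": 0, "tz": 0, "turn": 0, "grip": 0},
  ],
)

```text
time: 4.5
position: [0.6206, 0.2128, 0.0529]
tool_rot: [2.109, 2.326, -0.003]
ft_force: [1.1, -5.8, 1.2]
grip_width: 0.005
grip_force: 2.7
```

Request:
send_rows(
  steps=[
    {"tx": 0.03, "ty": 0, "tz": 0, "turn": 0, "grip": 0},
    {"tx": 0, "ty": 0, "tz": 0, "turn": 0, "grip": 0},
  ],
)

```text
time: 4.75
position: [0.6206, 0.2129, 0.0529]
tool_rot: [2.109, 2.324, -0.006]
ft_force: [0.5, -7.9, 2.0]
grip_width: 0.005
grip_force: 3.9
```

Run:
```python
from h import *
s=snap('wrist','w4.png'); print(s['time'],s['position'],s['ft_force'])
im=cv2.imread('pics/w4.png'); cv2.imwrite('pics/w4c.png',cv2.convertScaleAbs(cv2.resize(im[0:300,120:480],None,fx=2,fy=2,interpolation=cv2.INTER_CUBIC),alpha=1.4))
```

```text
4.75 [0.62061608 0.21288291 0.05286293] [ 0.49177611 -7.90500894  2.02105855]
```

View pics/w4c.png

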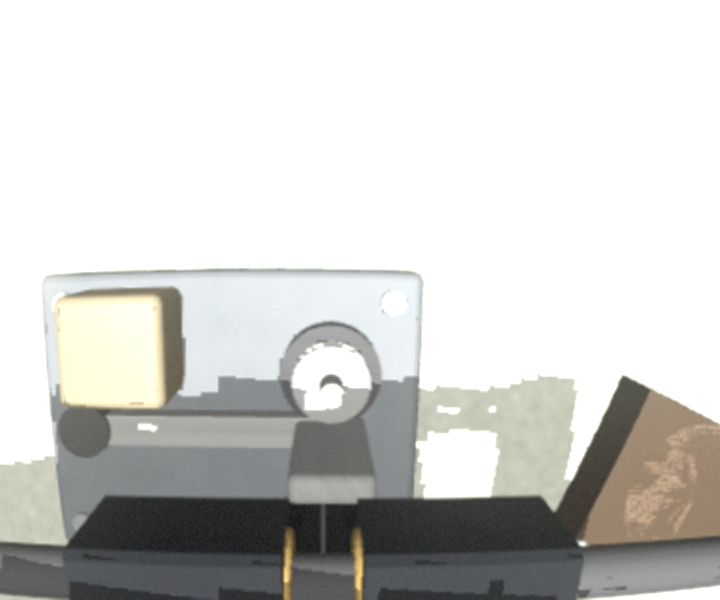

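The lever is home: the arm lies parallel to the plate's edge and the tab is beside the bobbin (crop px (332,450)). Force rose to 8 N with no further motion. Next I back off, rise and go to the round key.

Request:
send_rows(
  steps=[
    {"tx": -0.3, "ty": 0, "tz": 0, "turn": 0, "grip": 0},
    {"tx": -0.4, "ty": 0, "tz": 0, "turn": 0, "grip": 0},
    {"tx": 0, "ty": 0, "tz": -0.9, "turn": 0, "grip": 0},
    {"tx": 0, "ty": 0, "tz": -0.9, "turn": 0, "grip": 0},
    {"tx": 0, "ty": 0, "tz": -0.9, "turn": 0, "grip": 0},
  ],
)

```text
time: 5.42
position: [0.6242, 0.1741, 0.2167]
tool_rot: [-2.109, -2.328, -0.001]
ft_force: [0.4, 0.5, 0.3]
grip_width: 0.008
grip_force: 0.0
```

Request:
send_rows(
  steps=[
    {"tx": -0.9, "ty": -0.13, "tz": 0, "turn": 0, "grip": 0},
    {"tx": -0.9, "ty": -0.13, "tz": 0, "turn": 0, "grip": 0},
    {"tx": -0.9, "ty": -0.13, "tz": 0, "turn": 0, "grip": 0},
    {"tx": -0.9, "ty": -0.13, "tz": 0, "turn": 0, "grip": 0},
    {"tx": -0.9, "ty": -0.13, "tz": 0, "turn": 0, "grip": 0},
    {"tx": -0.9, "ty": -0.13, "tz": 0, "turn": 0, "grip": 0},
    {"tx": -0.9, "ty": -0.13, "tz": 0, "turn": 0, "grip": 0},
    {"tx": -0.9, "ty": -0.13, "tz": 0, "turn": 0, "grip": 0},
    {"tx": 0, "ty": 0, "tz": 0, "turn": 0, "grip": 0},
    {"tx": 0, "ty": 0, "tz": 0, "turn": 0, "grip": 0},
  ],
)

```text
time: 6.68
position: [0.605, -0.2608, 0.2148]
tool_rot: [-2.108, -2.328, -0.002]
ft_force: [0.2, 1.0, 0.9]
grip_width: 0.007
grip_force: 0.0
```

Run:
```python
from h import *
s=snap('wrist','w5.png'); print(s['time'],s['position'],s['ft_force'],s['joint_positions'].round(2))
```

```text
6.675 [ 0.60496638 -0.26081596  0.21476418] [0.22910915 1.04545066 0.9273814 ] [-0.11  0.38  0.64  1.45 -0.23  1.39  0.63]
```

View pics/w5.png

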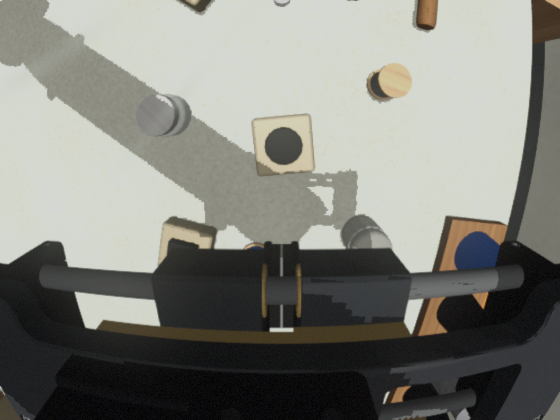

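The round key is at about (283,146) on its box at (283,145). The square key's box is at (186,240), the oil bottle at (370,238) and the jar at (160,115).

Run:
```python
from h import *
g=cv2.imread('pics/w5.png',0)[115:175,255:312]
m=(g<60).astype(np.uint8); n,l,st,ce=cv2.connectedComponentsWithStats(m); i=1+st[1:,4].argmax(); p=ce[i]+[255,115]
w=onz('w5',p,.048); print(p,st[i],w)
s=ctrl.get_state(); R=cv2.Rodrigues(s['tool_rot'])[0]; d=w-s['position']; d[2]=.050+.014-s['position'][2]
print('tool delta to touch, units',(R.T@d/.06).round(3), onz('w5',p+[st[i,2]/2,0],.048)-w)
```

```text
Traceback (most recent call last):
ValueError: attempt to get argmax of an empty sequence
```

Run:
```python
from h import *
im=cv2.imread('pics/w5.png'); g=cv2.cvtColor(im,cv2.COLOR_BGR2GRAY)[115:175,255:312]
print(im.shape,g.min(),g.max(),g[30,::6])
t,m=cv2.threshold(g,0,1,cv2.THRESH_BINARY_INV|cv2.THRESH_OTSU)
n,l,st,ce=cv2.connectedComponentsWithStats(m); i=1+st[1:,4].argmax(); p=ce[i]+[255,115]
w=onz('w5',p,.048); print(t,p,st[i],w)
s=ctrl.get_state(); R=cv2.Rodrigues(s['tool_rot'])[0]; d=w-s['position']; d[2]=.050+.014-s['position'][2]
print('tool delta to touch, units',(R.T@d/.06).round(3), onz('w5',p+[st[i,2]/2,0],.048)-w)
```

```text
(420, 560, 3) 65 214 [166 201  74  75  74  75  74  76 184 202]
139.0 [283.12811388 145.67348754] [  10   12   38   38 1124] [ 0.60200922 -0.21237351  0.048     ]
tool delta to touch, units [0.784 0.02  2.514] [0.0195306  0.00202936 0.        ]
```

Request:
send_rows(
  steps=[
    {"tx": 0.4, "ty": 0.01, "tz": 0, "turn": 0, "grip": 0},
    {"tx": 0.38, "ty": 0.01, "tz": 0, "turn": 0, "grip": 0},
    {"tx": 0, "ty": 0, "tz": 0.8, "turn": 0, "grip": 0},
    {"tx": 0, "ty": 0, "tz": 0.8, "turn": 0, "grip": 0},
    {"tx": 0, "ty": 0, "tz": 0.7, "turn": 0, "grip": 0},
    {"tx": 0, "ty": 0, "tz": 0, "turn": 0, "grip": 0},
    {"tx": 0, "ty": 0, "tz": 0, "turn": 0, "grip": 0},
  ],
)

```text
time: 7.6
position: [0.6033, -0.2134, 0.0788]
tool_rot: [2.104, 2.33, 0.002]
ft_force: [0.7, -0.1, 1.1]
grip_width: 0.003
grip_force: 0.0
```

Request:
send_rows(
  steps=[
    {"tx": 0, "ty": 0, "tz": 0.2, "turn": 0, "grip": 0},
    {"tx": 0, "ty": 0, "tz": 0, "turn": 0, "grip": 0},
    {"tx": 0, "ty": 0, "tz": 0.04, "turn": 0, "grip": 0},
    {"tx": 0, "ty": 0, "tz": 0.03, "turn": 0, "grip": 0},
    {"tx": 0, "ty": 0, "tz": 0, "turn": 0, "grip": 0},
    {"tx": 0, "ty": 0, "tz": 0, "turn": 0, "grip": 0},
  ],
)

```text
time: 8.35
position: [0.6019, -0.2141, 0.0609]
tool_rot: [2.108, 2.33, 0.0]
ft_force: [0.4, -1.1, 0.1]
grip_width: 0.003
grip_force: 0.0
```

Request:
send_rows(
  steps=[
    {"tx": 0, "ty": 0, "tz": 0.03, "turn": 0, "grip": 0},
    {"tx": 0, "ty": 0, "tz": 0, "turn": 0, "grip": 0},
  ],
)

```text
time: 8.6
position: [0.6018, -0.214, 0.0588]
tool_rot: [-2.107, -2.329, 0.0]
ft_force: [0.1, 0.3, -0.4]
grip_width: 0.003
grip_force: 0.0
```

Run:
```python
from h import *
for i in range(6):
    ctrl.get_image('side'); s=ctrl.get_state(); print(s['time'],s['position'].round(4),s['ft_force'].round(2))
```

```text
8.65 [ 0.6018 -0.214   0.0588] [ 0.49 -0.38 -0.47]
8.7 [ 0.6019 -0.214   0.059 ] [ 0.45 -0.93  0.21]
8.75 [ 0.6019 -0.214   0.059 ] [ 1.02 -0.03 -0.15]
8.8 [ 0.6019 -0.214   0.059 ] [-0.45  0.76 -0.33]
8.85 [ 0.6019 -0.2141  0.059 ] [ 0.12  0.05 -0.64]
8.9 [ 0.6019 -0.214   0.059 ] [ 0.22 -0.05 -0.37]
```

Request:
send_rows(
  steps=[
    {"tx": 0, "ty": 0, "tz": 0.03, "turn": 0, "grip": 0},
    {"tx": 0, "ty": 0, "tz": 0, "turn": 0, "grip": 0},
  ],
)

```text
time: 9.15
position: [0.6017, -0.2139, 0.0569]
tool_rot: [-2.107, -2.329, 0.0]
ft_force: [0.1, 0.8, 0.2]
grip_width: 0.007
grip_force: 0.0
```

Request:
send_rows(
  steps=[
    {"tx": 0, "ty": 0, "tz": 0.02, "turn": 0, "grip": 0},
    {"tx": 0, "ty": 0, "tz": 0, "turn": 0, "grip": 0},
  ],
)

```text
time: 9.4
position: [0.6018, -0.214, 0.0558]
tool_rot: [-2.107, -2.33, 0.0]
ft_force: [0.3, -0.9, 0.1]
grip_width: 0.007
grip_force: 0.0
```

Run:
```python
from h import *
s=snap('side','s6.png'); s=snap('wrist','w6.png'); print(s['time'],s['position'],s['ft_force'])
a=cv2.imread('pics/s6.png')[235:325,288:408];b=cv2.imread('pics/w6.png')[160:310,180:380]
cv2.imwrite('pics/c6.png',cv2.convertScaleAbs(np.hstack([cv2.resize(i,(400,300),interpolation=cv2.INTER_CUBIC) for i in(a,b)]),alpha=1.8))
```

```text
9.45 [ 0.60184173 -0.21400131  0.05588443] [ 0.3225724  -0.23211669  0.91206797]
```

View pics/c6.png

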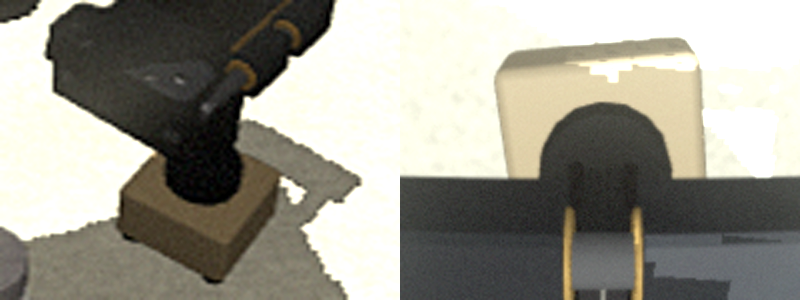

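The fingertips stand right over the round key (left crop about (205,175), right crop about (605,190)), but the force is still near zero. I continue down in 1 mm steps, watching the force.

Request:
send_rows(
  steps=[
    {"tx": 0, "ty": 0, "tz": 0.02, "turn": 0, "grip": 0},
    {"tx": 0, "ty": 0, "tz": 0, "turn": 0, "grip": 0},
  ],
)

```text
time: 9.75
position: [0.6018, -0.214, 0.0546]
tool_rot: [-2.108, -2.33, 0.0]
ft_force: [0.1, 0.2, 0.0]
grip_width: 0.004
grip_force: 0.0
```

Request:
send_rows(
  steps=[
    {"tx": 0, "ty": 0, "tz": 0.02, "turn": 0, "grip": 0},
    {"tx": 0, "ty": 0, "tz": 0, "turn": 0, "grip": 0},
  ],
)

```text
time: 10.0
position: [0.6018, -0.2139, 0.0534]
tool_rot: [-2.107, -2.33, 0.0]
ft_force: [0.3, -0.0, 0.2]
grip_width: 0.007
grip_force: 0.0
```

Request:
send_rows(
  steps=[
    {"tx": 0, "ty": 0, "tz": 0.02, "turn": 0, "grip": 0},
    {"tx": 0, "ty": 0, "tz": 0, "turn": 0, "grip": 0},
  ],
)

```text
time: 10.25
position: [0.6018, -0.214, 0.0522]
tool_rot: [-2.108, -2.33, 0.0]
ft_force: [-0.1, 0.4, 0.8]
grip_width: 0.005
grip_force: 0.0
```

Request:
send_rows(
  steps=[
    {"tx": 0, "ty": 0, "tz": 0.02, "turn": 0, "grip": 0},
    {"tx": 0, "ty": 0, "tz": 0, "turn": 0, "grip": 0},
  ],
)

```text
time: 10.5
position: [0.6018, -0.214, 0.051]
tool_rot: [-2.108, -2.329, 0.0]
ft_force: [0.9, 0.8, -0.1]
grip_width: 0.005
grip_force: 0.0
```

Run:
```python
from h import *
f=[]
for i in range(4): ctrl.get_image('side'); s=ctrl.get_state(); f.append(s['ft_force'])
print(s['time'],s['position'],np.mean(f,0),s['torque'])
# where the fingertips lie: tip end seen by wrist cam at start (open), ray vs. tool plane
snap('side','s7.png'); print(np.load('pics/w6.npz')['T_tool_cam'])
```

```text
10.7 [ 0.60191255 -0.21402382  0.05120645] [ 0.11608167 -0.33466427  0.23538492] [-0.08046758  0.02951296  0.00233561]
[[-9.40205940e-05 -9.62556677e-01 -2.71080495e-01  7.47021171e-02]
 [ 9.99999977e-01 -3.83749733e-05 -2.10574004e-04 -2.65347560e-04]
 [ 1.92286706e-04 -2.71080508e-01  9.62556659e-01 -1.69855785e-01]
 [ 0.00000000e+00  0.00000000e+00  0.00000000e+00  1.00000000e+00]]
```

Request:
send_rows(
  steps=[
    {"tx": 0, "ty": 0, "tz": 0.02, "turn": 0, "grip": 0},
    {"tx": 0, "ty": 0, "tz": 0, "turn": 0, "grip": 0},
  ],
)

```text
time: 11.0
position: [0.6018, -0.214, 0.0498]
tool_rot: [-2.108, -2.329, 0.0]
ft_force: [0.0, -0.6, -0.5]
grip_width: 0.004
grip_force: 0.0
```

Run:
```python
from h import *
b=cv2.imread('pics/s7.png')[245:335,288:408]
s=snap('scene','c7.png'); print(s['position'],s['ft_force']); c=cv2.imread('pics/c7.png')[185:260,170:270]
cv2.imwrite('pics/c7c.png',cv2.convertScaleAbs(np.hstack([cv2.resize(i,(400,300),interpolation=cv2.INTER_CUBIC) for i in(b,c)]),alpha=4))
```

```text
[ 0.60177216 -0.21395691  0.04981681] [ 0.01144223 -0.62867339 -0.51194355]
```

View pics/c7c.png

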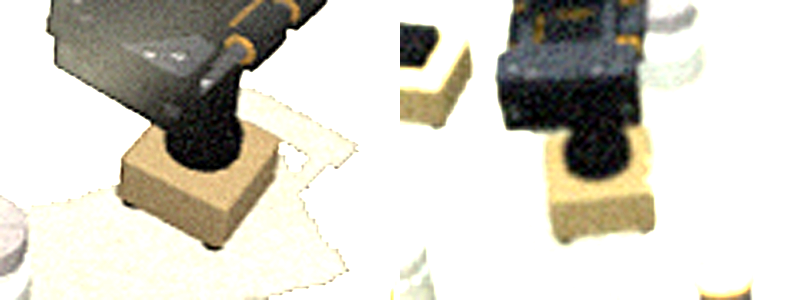

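Both views show the fingertips over the round key, with the box not moved (left crop (200,160), right crop (597,150)). There is still no load, so I keep going down.

Request:
send_rows(
  steps=[
    {"tx": 0, "ty": 0, "tz": 0.02, "turn": 0, "grip": 0},
    {"tx": 0, "ty": 0, "tz": 0, "turn": 0, "grip": 0},
  ],
)

```text
time: 11.3
position: [0.6018, -0.214, 0.0486]
tool_rot: [-2.108, -2.33, -0.0]
ft_force: [0.5, 0.6, -0.1]
grip_width: 0.005
grip_force: 0.0
```

Request:
send_rows(
  steps=[
    {"tx": 0, "ty": 0, "tz": 0.02, "turn": 0, "grip": 0},
    {"tx": 0, "ty": 0, "tz": 0, "turn": 0, "grip": 0},
  ],
)

```text
time: 11.55
position: [0.6018, -0.2139, 0.0474]
tool_rot: [-2.108, -2.33, -0.0]
ft_force: [1.3, 0.7, 0.1]
grip_width: 0.007
grip_force: 0.0
```

Run:
```python
from h import *
o,r=ray('c7',(212,217)); p=o+r*(.697-o[0])/r[0]; print('body edge',p)
f=[]
for i in range(3): ctrl.get_image('side'); s=ctrl.get_state(); f.append(s['ft_force'])
print(s['time'],s['position'],np.mean(f,0))
```

```text
body edge [ 0.697      -0.20413306  0.13563941]
11.7 [ 0.60191491 -0.2140177   0.04758637] [-0.13476016 -0.13151632  0.38214732]
```

Request:
send_rows(
  steps=[
    {"tx": 0, "ty": 0, "tz": 0.03, "turn": 0, "grip": 0},
    {"tx": 0, "ty": 0, "tz": 0, "turn": 0, "grip": 0},
  ],
)

```text
time: 11.95
position: [0.6017, -0.2139, 0.0455]
tool_rot: [-2.107, -2.33, 0.0]
ft_force: [0.4, 0.1, -0.1]
grip_width: 0.005
grip_force: 0.0
```

Request:
send_rows(
  steps=[
    {"tx": 0, "ty": 0, "tz": 0.03, "turn": 0, "grip": 0},
    {"tx": 0, "ty": 0, "tz": 0, "turn": 0, "grip": 0},
  ],
)

```text
time: 12.2
position: [0.6018, -0.2139, 0.0438]
tool_rot: [-2.108, -2.329, 0.0]
ft_force: [-0.3, 0.6, -1.1]
grip_width: 0.006
grip_force: 0.0
```

Run:
```python
from h import *
f=[]
for i in range(3): s=snap('side',f's8.png'); s=ctrl.get_state(); f.append(s['ft_force'])
s=snap('scene','c8.png'); print(s['time'],s['position'],np.mean(f,0))
for n,(x,y,w,h) in(('side1',(308,260,80,65)),('s7',(308,260,80,65)),('s8',(308,260,80,65)),('scene1',(195,205,50,45)),('c7',(195,205,50,45)),('c8',(195,205,50,45))):
  im=cv2.imread('pics/'+n+'.png')[y:y+h,x:x+w]; m=(im.max(2)<55).astype(np.uint8)
  ys,xs=np.nonzero(m); print(n,im.min(),'dark area',m.sum(), 'cols', np.nonzero(m.sum(0)>3)[0][[0,-1]]+x,'maxrow',[int(np.nonzero(m[:,c-x])[0].max()+y) for c in ((349,340,358) if n[0:2] in('si','s7','s8') else (219,215,224))])
```

```text
12.35 [ 0.60189868 -0.21404783  0.04396066] [-0.05628199 -0.75715139  0.02346995]
side1 0 dark area 1046 cols [323 370] maxrow [319, 314, 316]
s7 0 dark area 1936 cols [308 371] maxrow [319, 312, 313]
s8 0 dark area 2073 cols [308 371] maxrow [318, 312, 313]
scene1 0 dark area 406 cols [208 233] maxrow [243, 243, 242]
c7 0 dark area 897 cols [195 233] maxrow [243, 243, 242]
c8 0 dark area 941 cols [195 233] maxrow [243, 243, 242]
```

Geometry from the earlier wrist pictures (fingertip ends at row 243, with the 87 mm gap fixing the range) puts the tips about 19 mm higher than assumed. They should touch the key just about here, so I continue in 1 mm steps.

Request:
send_rows(
  steps=[
    {"tx": 0, "ty": 0, "tz": 0.02, "turn": 0, "grip": 0},
    {"tx": 0, "ty": 0, "tz": 0, "turn": 0, "grip": 0},
  ],
)

```text
time: 12.65
position: [0.602, -0.2141, 0.0429]
tool_rot: [2.107, 2.329, 0.0]
ft_force: [-0.1, -0.4, 0.7]
grip_width: 0.004
grip_force: 0.4
```

Request:
send_rows(
  steps=[
    {"tx": 0, "ty": 0, "tz": 0.02, "turn": 0, "grip": 0},
    {"tx": 0, "ty": 0, "tz": 0, "turn": 0, "grip": 0},
  ],
)

```text
time: 12.9
position: [0.602, -0.2141, 0.0417]
tool_rot: [2.108, 2.329, 0.0]
ft_force: [-0.4, 0.8, 1.4]
grip_width: 0.007
grip_force: 0.7
```

Request:
send_rows(
  steps=[
    {"tx": 0, "ty": 0, "tz": 0.02, "turn": 0, "grip": 0},
    {"tx": 0, "ty": 0, "tz": 0, "turn": 0, "grip": 0},
  ],
)

```text
time: 13.15
position: [0.602, -0.2141, 0.0405]
tool_rot: [2.108, 2.329, 0.0]
ft_force: [0.8, -1.2, 2.9]
grip_width: 0.005
grip_force: 1.1
```

```bash
cat > f.py <<'E'
from h import *
f=[]
for i in range(4): ctrl.get_image('side'); s=ctrl.get_state(); f.append(s['ft_force'])
print(s['time'],s['position'],np.mean(f,0))
E
python3 f.py
```

```text
13.35 [ 0.601994   -0.21403639  0.04046763] [-0.16056072  0.14412811  2.44541987]
```

Contact found: force is now rising with depth (2.4 N, about 2.5 mm). I press on to about 4.2 N.

Request:
send_rows(
  steps=[
    {"tx": 0, "ty": 0, "tz": 0.025, "turn": 0, "grip": 0},
    {"tx": 0, "ty": 0, "tz": 0.025, "turn": 0, "grip": 0},
    {"tx": 0, "ty": 0, "tz": 0, "turn": 0, "grip": 0},
  ],
)

```text
time: 13.72
position: [0.602, -0.214, 0.0375]
tool_rot: [2.107, 2.329, 0.0]
ft_force: [0.4, 0.1, 4.0]
grip_width: 0.005
grip_force: 2.0
```

```bash
python3 f.py
```

```text
13.925 [ 0.60204103 -0.21405446  0.03753981] [-0.529449   -0.25142343  4.07323275]
```

At 4.1 N and the expected spring rate the key is about 5.4 mm down, past the 4 mm needed. I release and withdraw straight up.

Request:
send_rows(
  steps=[
    {"tx": 0, "ty": 0, "tz": -0.1, "turn": 0, "grip": 0},
    {"tx": 0, "ty": 0, "tz": -0.2, "turn": 0, "grip": 0},
    {"tx": 0, "ty": 0, "tz": -0.8, "turn": 0, "grip": 0},
    {"tx": 0, "ty": 0, "tz": -0.9, "turn": 0, "grip": 0},
    {"tx": 0, "ty": 0, "tz": -0.9, "turn": 0, "grip": 0},
    {"tx": -0.78, "ty": 0, "tz": 0, "turn": 0, "grip": 0},
    {"tx": 0, "ty": 0, "tz": 0, "turn": 0, "grip": 0},
    {"tx": 0, "ty": 0, "tz": 0, "turn": 0, "grip": 0},
  ],
)

```text
time: 14.92
position: [0.606, -0.2601, 0.2109]
tool_rot: [-2.107, -2.328, -0.0]
ft_force: [0.2, 0.6, 0.1]
grip_width: 0.01
grip_force: 0.0
```

Run:
```python
from h import *
s=snap('wrist','w9.png'); print(s['time'],s['position'],s['ft_force'])
snap('side','s9.png');snap('scene','c9.png')
c=lambda f,x,y,w,h:cv2.convertScaleAbs(cv2.resize(cv2.imread('pics/'+f)[y:y+h,x:x+w],(400,300),interpolation=cv2.INTER_CUBIC),alpha=1.4)
cv2.imwrite('pics/c9c.png',np.vstack([np.hstack([c('w9.png',0,0,560,420),c('c9.png',130,170,320,130)]),np.hstack([c('s9.png',157,165,80,60),c('s9.png',308,260,80,60)])]))
g=cv2.imread('pics/w9.png',cv2.IMREAD_GRAYSCALE)[100:190,240:330]
t,m=cv2.threshold(g,0,1,cv2.THRESH_BINARY_INV|cv2.THRESH_OTSU)
n,l,st,ce=cv2.connectedComponentsWithStats((g<100).astype(np.uint8));i=1+st[1:,4].argmax();p=ce[i]+[240,100]
print(p,st[i],onz('w9',p,.048))
```

```text
14.925 [ 0.60602628 -0.26011107  0.21092468] [0.22821009 0.6125007  0.1093415 ]
[282.21225984 146.49954254] [  24   28   38   38 1093] [ 0.60192934 -0.21236684  0.048     ]
```

View pics/c9c.png

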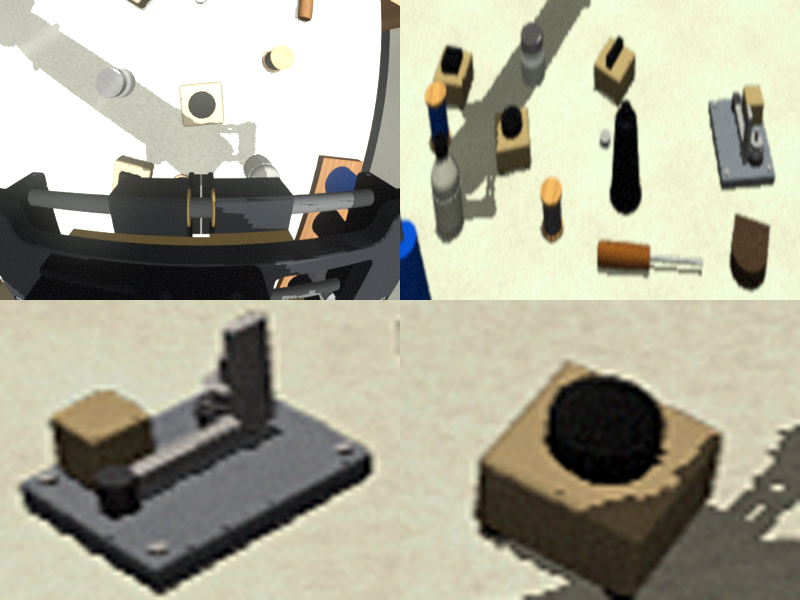

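The lever is home beside the bobbin (lower left, tab at about (248,370)). The round key is back up and its box has not moved (lower right, key at (605,428) as before). Nothing else has moved, and the arm is clear.

```bash
python3 -c "
from bench import ctrl
print(ctrl.close_job())"
```

```text
the job is handed in; nothing more can be done
None
```

The stop lever was pushed fully home, then the round key was pressed lightly (about 4 N, an estimated 5.4 mm down) and came back up; the arm is withdrawn, nothing else appears to have moved, and the job is handed in at about 15 s.

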